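# Line up the reagent bottles by height

## Task

Line up the four reagent bottles by height on the row of round marks, one bottle centred on each mark: the tallest on the mark next to the red knob, then in falling order to the shortest at the grey end. Keep the bottles from tipping over, leave the orange tube rack where it is, and finish with all four standing upright, released and at rest.

Things in the scene. Friction and masses are not known exactly. Their poses are not given: they have to be found in the camera images.
- bottle_blue: The tallest reagent bottle: round, white plastic with a yellow label band and a blue screw cap, loose, standing upright. 120 mm tall overall, body 54 mm in diameter with a straight wall from the bottom up to 92 mm, then a 10 mm sloping shoulder and an 18 mm high, narrower cap. Origin at the centre of its underside, z up its axis.
- bottle_green: The second tallest reagent bottle: round, white plastic with a yellow label band and a green screw cap, loose, standing upright. 102 mm tall overall, body 48 mm in diameter with a straight wall from the bottom up to 74 mm, then a 10 mm sloping shoulder and an 18 mm high, narrower cap. Origin at the centre of its underside, z up its axis.
- bottle_yellow: The third tallest reagent bottle: round, white plastic with a yellow label band and a yellow screw cap, loose, standing upright. 82 mm tall overall, body 42 mm in diameter with a straight wall from the bottom up to 54 mm, then a 10 mm sloping shoulder and an 18 mm high, narrower cap. Origin at the centre of its underside, z up its axis.
- bottle_purple: The shortest reagent bottle: round, white plastic with a yellow label band and a purple screw cap, loose, standing upright. 64 mm tall overall, body 36 mm in diameter with a straight wall from the bottom up to 36 mm, then a 10 mm sloping shoulder and an 18 mm high, narrower cap. Origin at the centre of its underside, z up its axis.
- mark_1: The leftmost seen from the robot (largest y) of four round place marks (flat white disc with a blue rim, 68 mm in diameter) in a straight row, 95 mm apart, on a fixed aluminium strip 85 mm wide and 460 mm long, whose top is 6 mm above the bench. Origin at the centre of the mark on the strip's top; x points across the strip away from the robot, y along the row to the left, z up. The strip may be shifted and turned a little on the bench.
- mark_2: The second from the left seen from the robot of four round place marks (flat white disc with a blue rim, 68 mm in diameter) in a straight row, 95 mm apart, on a fixed aluminium strip 85 mm wide and 460 mm long, whose top is 6 mm above the bench. Origin at the centre of the mark on the strip's top; x points across the strip away from the robot, y along the row to the left, z up. The strip may be shifted and turned a little on the bench.
- mark_3: The third from the left seen from the robot of four round place marks (flat white disc with a blue rim, 68 mm in diameter) in a straight row, 95 mm apart, on a fixed aluminium strip 85 mm wide and 460 mm long, whose top is 6 mm above the bench. Origin at the centre of the mark on the strip's top; x points across the strip away from the robot, y along the row to the left, z up. The strip may be shifted and turned a little on the bench.
- mark_4: The rightmost seen from the robot (smallest y) of four round place marks (flat white disc with a blue rim, 68 mm in diameter) in a straight row, 95 mm apart, on a fixed aluminium strip 85 mm wide and 460 mm long, whose top is 6 mm above the bench. Origin at the centre of the mark on the strip's top; x points across the strip away from the robot, y along the row to the left, z up. The strip may be shifted and turned a little on the bench.
- red_knob: Small fixed red knob, 26 mm in diameter, 22 mm high, on one end of the strip, 66.5 mm beyond the last mark there; a like grey knob is on the other end. Either end can have the red one. Origin at the centre of its underside, on the strip's top.
- tube_rack: Bystander: low orange microtube rack with ten small clear and white tubes, 100 x 50 mm, 46 mm high, loose, standing among the bottles. Origin at the centre of its underside, x along its length. It stays where it is.
Mind the look-alikes: they are no part of the job. What is shaped like the bottle_green but black or pink is not meant.

How it is judged:
By the outcome, as a careful person would: the job done as asked, in the order asked, and still so for the second after the job is handed in, with the robot touching nothing.
It also fails if it takes over 112 s, if anything falls off the work surface, if the arm or the gripper's body presses on something with over 40 N, if the wrist force passes 120 N, or if a joint passes its speed limit or range.

## Robot

A 6-joint arm with a two-finger parallel gripper is mounted at the origin on the work surface. World frame = base frame: x ahead of the robot, y to its left, z up, the work surface at z = 0. Lengths are in m, angles in rad, forces in N, time in s.
With the tool pointing down it reaches from about 0.275 to 0.75 m from the base axis. Payload 10.2 kg.
Tool frame: the origin (TCP) lies midway between the tips of the shut fingers; the grasp point (between the pads) lies 19 mm behind it (arm.grip_depth is the distance from the TCP to the grasp point, in m); z points along the fingers, y is the line along which they close (so a half turn about z gives the same grasp; the last joint's range is limited). The gripper opens to 88 mm and grips with 3 to 60 N. Pads are 18 mm wide; open, the fingers measure 123 mm over their backs; the gripper's body (75 mm by 187 mm) begins 45 mm behind the grasp point.
Start: joints at [0.884, 0.313, 1.498, -0, 1.331, -0.223], TCP at [0.235, 0.47, 0.239] pointing down, gripper open.
Joint ranges: [-2.94, 2.94], [-0.97, 2.17], [0.19, 2.56], [-1.23, 4.37], [0.02, 3.11], [-2.88, 2.88]. Speed limits (rad/s): [2.39, 2.39, 3.01, 3.14, 3.14, 3.14].

## Interface

Orientations are given as a unit quaternion [w, x, y, z].
In Python, from bench import arm gives the robot as it stands.
- The arm moves only by the shell command python3 -m inch 'ROWS' [FORCE]. ROWS is JSON, a list of rows, each a list of 7 numbers: the shift along the tool's x, y, z normalised to -1 to 1, where 1 is 100 mm, then the turn, a rotation vector about the tool's x, y, z normalised to -1 to 1, where 1 is pi rad, then the closure, from 0 (fully open) to 1 (shut). In form: [[dx, dy, dz, rx, ry, rz, fingers], ...]. A call has 1 to 20 rows; each row is the pose to reach, as a shift and turn from the pose commanded when the call began, along the tool's axes at that moment, turning the shorter way round; what a row does not reach only later rows make up. A row lasts 1/8 s, in which the tool goes at most 62.5 mm and 10.7 degrees, less where a joint would pass 70% of its speed; a pose out of reach is approached as far as the arm can. A call with a number of a shift or a turn outside -1 to 1 is refused whole. A call with a gripper value outside its range is refused whole. The fingers move at their own pace and stop on an object; FORCE is the grip in N (left out, the last holds). Time passes only in rows, so rows that repeat a pose let the fingers close. It gives the time, the measured TCP pose, the force, the opening and the grip force at its end, in the units of the state.
- arm.state(): the state, without advancing time (a new reading comes with each control period).
- arm.grab_frame(name): name is "scene" or "side" or "wrist"; returns the picture (480x640x3 uint8, red, green, blue); there is no depth.
- arm.get_calibration(name): a dict with "mtx" (3x3 intrinsics, pixels), "xyz" and "orientation" of the camera in the world; the wrist camera has in their place "tool_from_camera" (4x4, takes a point from camera to tool coordinates, whose origin is the TCP and whose axes are the flange's). Camera axes: x right, y down, z forward; pixel columns grow to the right and rows downward; lengths in m; the calibration is good to about 2 mm. The wrist camera is an equidistant fisheye: a pixel r from the principal point sees the ray r / f radians off the axis. A picture is of the moment at which its call begins: read the wrist's pose just before it. get_calibration takes no time and is no camera call.
- arm.job_done(): hands the job in; it is judged then, once.
The state is a dict: "t": time; "joints": joint angles; "dq": joint speeds; "tau": joint torques, N m; "eef_pos": TCP position; "ee_rot": TCP orientation; "force": force on the tool from outside, world axes, zero at the start; "torque": the same for the moment, N m; "grip_width": finger opening in m; "finger_force": force on a finger pad.
Only numpy, scipy, OpenCV 4.12 (cv2) and the standard library are available. Lean on these libraries where they do the work, as an engineer would, in place of code of your own. Each camera call takes 0.05 s, during which the arm holds its last target. There are 200 camera calls.

## Working session

There is one attempt and no reset: what is moved stays moved. The work goes in short steps, Python scripts to look and compute and a shell command to move; the robot and the scene stay as the last step left them, time stands still between calls to the robot, and variables do not carry over. Pictures are saved under pics/ and viewed, at most 14 in all, crops included, and the job is handed in when it is done.

```bash
ls; mkdir -p pics; python3 - <<'E'
from bench import arm
import cv2
for n in ("scene","side"):
    cv2.imwrite(f"pics/{n}0.png",arm.grab_frame(n)[:,:,::-1]); print(n,arm.get_calibration(n))
print(arm.get_calibration("wrist")); print(arm.state())
E
```

```text
pics
scene {'mtx': array([[507.72897947,   0.        , 323.03986918],
       [  0.        , 507.72897947, 240.25121262],
       [  0.        ,   0.        ,   1.        ]]), 'xyz': array([ 0.98086584, -0.60271719,  0.53601587]), 'orientation': array([-0.44957282,  0.83939457,  0.27147272, -0.14001286])}
side {'mtx': array([[548.34785505,   0.        , 318.49767994],
       [  0.        , 548.34785505, 243.43114238],
       [  0.        ,   0.        ,   1.        ]]), 'xyz': array([ 0.45727006, -0.59188554,  0.66522254]), 'orientation': array([-0.38341628,  0.91795531, -0.09385641,  0.03925522])}
{'mtx': array([[371.64829954,   0.        , 323.4914357 ],
       [  0.        , 371.64829954, 243.81294743],
       [  0.        ,   0.        ,   1.        ]]), 'tool_from_camera': array([[ 5.12320350e-05, -9.64865481e-01, -2.62744365e-01,
         6.72054999e-02],
       [ 9.99999420e-01, -2.33132038e-04,  1.05110936e-03,
        -1.73022295e-04],
       [-1.07543327e-03, -2.62744266e-01,  9.64864910e-01,
        -1.46964076e-01],
       [ 0.00000000e+00,  0.00000000e+00,  0.00000000e+00,
         1.00000000e+00]])}
{'t': 0.1, 'joints': array([ 8.83585555e-01,  3.13383851e-01,  1.49829758e+00, -1.46454243e-05,
        1.33103336e+00, -2.23418513e-01]), 'dq': array([-7.29634475e-04,  4.58577121e-05, -3.20135582e-03,  5.00316104e-04,
       -7.24179852e-04,  3.94295029e-05]), 'tau': array([ 4.57958551e-03, -4.02817118e+01, -2.52645439e+01,  6.96875481e-02,
        3.42697848e-02, -9.63584148e-05]), 'eef_pos': array([0.23474317, 0.46936477, 0.23824744]), 'ee_rot': array([-2.40340028e-04,  2.29821578e-01,  9.73232617e-01, -5.07037353e-04]), 'force': array([-0.24274036, -0.22992029, -0.39089341]), 'torque': array([-0.03581264,  0.01072682,  0.00759505]), 'finger_force': 0.0, 'grip_width': 0.08799340859922468}
```

View pics/scene0.png

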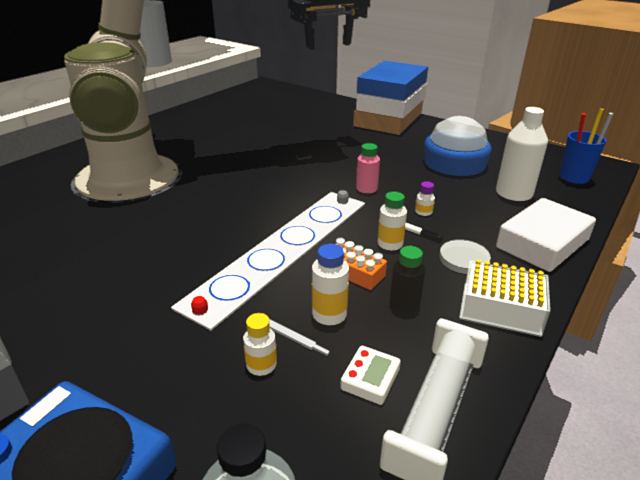

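View pics/side0.png

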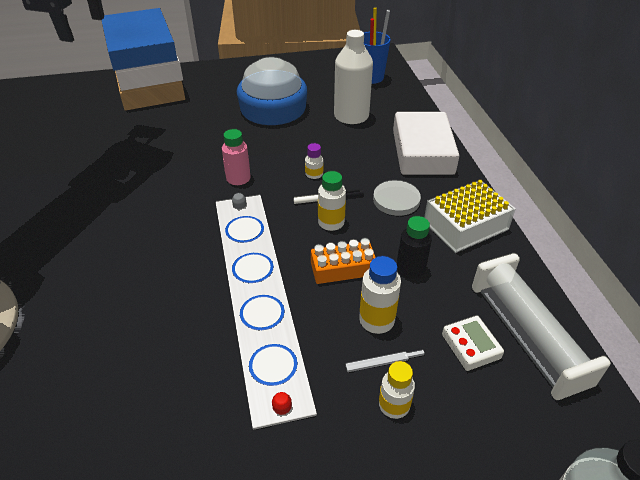

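The side view has four bottles. The blue-capped one is at (380,295), the yellow-capped at (397,390) and the purple-capped at (314,162). Three share the green-bottle shape: white with a yellow label at (331,200), pink at (236,157) and black at (415,245). The white one at (331,200) matches the description, because it is white plastic with a yellow label band. The red knob at (282,402) is on the near, small-y end, so blue→mark_4, green→mark_3, yellow→mark_2, purple→mark_1.

```bash
cat > h.py <<'E'
import numpy as np, cv2
from scipy.spatial.transform import Rotation as R
from bench import arm
def rot(q): return R.from_quat(np.array(q)[[1,2,3,0]]).as_matrix()
def ray(n,u,v):
    c=arm.get_calibration(n); M=rot(c["orientation"])
    d=M@np.linalg.inv(c["mtx"])@[u,v,1]; return np.array(c["xyz"]),d/np.linalg.norm(d)
def onplane(n,u,v,z):
    o,d=ray(n,u,v); return o+d*(z-o[2])/d[2]
def tri(a,b):
    A=np.zeros((3,3));y=np.zeros(3)
    for o,d in(a,b):
        P=np.eye(3)-np.outer(d,d);A+=P;y+=P@o
    return np.linalg.solve(A,y)
HUE=dict(blue=(105,128),green=(50,85),yellow=(25,34),purple=(132,155),red=(0,4))
def blobs(im,col,amin=40,smin=120,vmin=60):
    h=cv2.cvtColor(im,cv2.COLOR_RGB2HSV);lo,hi=HUE[col]
    m=cv2.inRange(h,(lo,smin,vmin),(hi,255,255))
    n,l,s,c=cv2.connectedComponentsWithStats(m)
    return [(tuple(np.round(c[i],1)),int(s[i,4]),tuple(int(k) for k in s[i,:4])) for i in range(1,n) if s[i,4]>=amin]
E
python3 - <<'E'
from h import *
for n in("scene","side"):
    im=cv2.imread(f"pics/{n}0.png")[:,:,::-1].copy()
    for c in HUE: print(n,c,blobs(im,c))
    if n=="side": cv2.imwrite("pics/crop.png",cv2.resize(im[120:270,200:450,::-1],None,fx=3,fy=3))
E
```

```text
scene blue [((np.float64(391.9), np.float64(79.6)), 1987, (357, 61, 71, 39)), ((np.float64(580.3), np.float64(157.5)), 1584, (560, 131, 47, 53)), ((np.float64(455.7), np.float64(159.2)), 1623, (424, 134, 68, 42)), ((np.float64(330.3), np.float64(254.8)), 501, (318, 243, 26, 24)), ((np.float64(278.0), np.float64(262.5)), 43, (266, 251, 19, 20)), ((np.float64(252.3), np.float64(263.0)), 42, (247, 253, 17, 18)), ((np.float64(229.2), np.float64(290.5)), 113, (209, 277, 41, 23)), ((np.float64(95.3), np.float64(437.9)), 5063, (0, 381, 176, 99))]
scene green [((np.float64(369.0), np.float64(148.9)), 184, (361, 143, 17, 13)), ((np.float64(394.3), np.float64(199.1)), 273, (385, 191, 20, 17)), ((np.float64(410.5), np.float64(255.9)), 425, (400, 245, 23, 23))]
scene yellow [((np.float64(257.4), np.float64(320.7)), 262, (247, 314, 22, 15))]
scene purple [((np.float64(426.7), np.float64(187.0)), 151, (420, 181, 14, 13))]
scene red [((np.float64(581.1), np.float64(124.5)), 79, (578, 113, 8, 27)), ((np.float64(198.9), np.float64(305.0)), 253, (191, 296, 17, 19)), ((np.float64(358.5), np.float64(362
[... 835 characters left out ...]
16, 23, 23))]
side yellow [((np.float64(374.6), np.float64(23.1)), 97, (373, 8, 4, 37)), ((np.float64(473.0), np.float64(202.4)), 1330, (445, 180, 64, 47)), ((np.float64(442.5), np.float64(200.5)), 58, (440, 194, 6, 14)), ((np.float64(399.8), np.float64(374.2)), 539, (388, 361, 25, 27))]
side purple [((np.float64(313.8), np.float64(149.9)), 176, (307, 143, 14, 15))]
side red [((np.float64(371.0), np.float64(30.1)), 68, (370, 18, 4, 27)), ((np.float64(455.2), np.float64(330.2)), 46, (451, 327, 9, 7)), ((np.float64(462.5), np.float64(340.9)), 47, (459, 338, 8, 7)), ((np.float64(470.3), np.float64(352.0)), 50, (466, 349, 9, 7)), ((np.float64(281.3), np.float64(403.0)), 353, (272, 392, 20, 23))]
```

View pics/crop.png

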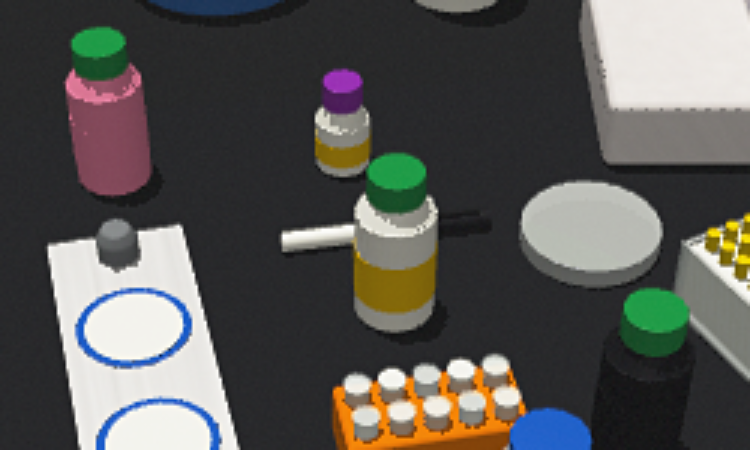

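The crop shows the white bottle with the yellow label band and green cap at crop (395,240). The pink one at (110,110) and the black one at (650,380) are the decoys.

```bash
python3 - <<'E'
from h import *
np.set_printoptions(precision=4,suppress=True)
P=dict(blue=((330.3,254.8),(382.8,269.4)),green=((394.3,199.1),(331.6,180.4)),yellow=((257.4,320.7),(399.8,374.2)),purple=((426.7,187),(313.8,149.9)),pink=((369,148.9),(232.6,137.2)),black=((410.5,255.9),(417.6,226.9)))
Hh=dict(blue=.12,green=.102,yellow=.082,purple=.064,pink=.102,black=.102)
for k,(a,b) in P.items(): print(k,tri(ray("scene",*a),ray("side",*b)),onplane("scene",*a,Hh[k]-.007),onplane("side",*b,Hh[k]-.007))
bx=[(225,216,39,27),(232,253,42,30),(240,295,45,35),(249,344,49,42)]
M=np.array([onplane("side",x+w/2,y+h/2-.5,.006) for x,y,w,h in bx]);print(M)
d=np.polyfit(M[:,1],M[:,0],1);print(np.diff(M[:,1]),d,np.degrees(np.arctan(d[0])))
# rack corners from scene & side (base outline, by eye)
import itertools
h=cv2.cvtColor(cv2.imread("pics/side0.png"),cv2.COLOR_BGR2HSV);m=cv2.inRange(h,(5,180,90),(18,255,255));m[:230]=0;m[290:]=0;m[:,375:]=0
c=max(cv2.findContours(m,0,2)[0],key=cv2.contourArea);
for p in cv2.approxPolyDP(cv2.convexHull(c),3,True)[:,0]: print("rack",p,onplane("side",*p,0)[:2],onplane("side",*p,.03)[:2])
E
```

```text
blue [ 0.6466 -0.1111  0.1125] [ 0.6469 -0.1112  0.113 ] [ 0.6463 -0.1119  0.113 ]
green [0.6265 0.1175 0.0942] [0.6268 0.1173 0.095 ] [0.626  0.1158 0.095 ]
yellow [ 0.6292 -0.2526  0.0797] [ 0.6251 -0.2466  0.075 ] [ 0.63  -0.252  0.075]
purple [0.6247 0.262  0.0568] [0.6247 0.2624 0.057 ] [0.6245 0.2612 0.057 ]
pink [0.4757 0.2793 0.0943] [0.4762 0.2788 0.095 ] [0.4756 0.2775 0.095 ]
black [ 0.7304 -0.0204  0.0936] [ 0.7311 -0.0216  0.095 ] [ 0.7295 -0.0223  0.095 ]
[[ 0.4723  0.123   0.006 ]
 [ 0.476   0.0282  0.006 ]
 [ 0.4791 -0.0665  0.006 ]
 [ 0.482  -0.1617  0.006 ]]
[-0.0948 -0.0946 -0.0952] [-0.0339  0.4767] -1.9444135958275799
rack [371 260] [0.6717 0.0109] [ 0.662  -0.0163]
rack [360 277] [ 0.6439 -0.0223] [ 0.6355 -0.048 ]
rack [317 283] [ 0.5729 -0.0209] [ 0.5677 -0.0466]
rack [311 249] [0.5783 0.0567] [0.5728 0.0274]
rack [359 242] [0.6629 0.0566] [0.6537 0.0274]
```

```bash
python3 -m inch '[[-1,0,0,0,0,0.352,0],[-1,0,0,0,0,0.352,0],[-1,0,0,0,0,0.352,0],[-1,0,0,0,0,0.352,0],[-1,0,0,0,0,0.352,0],[-1,0,0,0,0,0.352,0],[-1,0,0,0,0,0.352,0],[-1,0,0,0,0,0.352,0]]' 20
python3 -m inch '[[-0.5,0.6,0,0,0,0,0],[-0.8,1,0,0,0,0,0],[-0.8,1,0,0,0,0,0]]'
python3 -m inch '[[-0.5,0.6,0,0,0,0,0],[-0.8,1,0,0,0,0,0],[-0.8,1,0,0,0,0,0]]'
python3 -m inch '[[0,0.5,0,0,0,0,0],[0,0.9,0,0,0,0,0],[0,0.9,0,0,0,0,0],[0,0.9,0,0,0,0,0]]'
python3 - <<'E'
from h import *
s=arm.state();print(s["joints"],s["ee_rot"],s["eef_pos"]);im=arm.grab_frame("wrist");cv2.imwrite("pics/w1.png",im[:,:,::-1])
E
```

```text
t: 1.1
eef_pos: [0.3243, 0.4248, 0.2386]
ee_rot: [-0.0, 0.706, 0.709, -0.0]
force: [0.1, 0.1, 0.4]
grip_width: 0.0879
finger_force: 0.0
t: 1.48
eef_pos: [0.4268, 0.3426, 0.2383]
ee_rot: [0.0, 0.707, 0.707, -0.0]
force: [-1.1, 1.1, -0.2]
grip_width: 0.088
finger_force: 0.0
t: 1.85
eef_pos: [0.5262, 0.2632, 0.238]
ee_rot: [-0.0, 0.707, 0.707, -0.0]
force: [-0.4, 0.4, 0.0]
grip_width: 0.0881
finger_force: 0.0
t: 2.35
eef_pos: [0.6133, 0.2663, 0.2387]
ee_rot: [-0.0, 0.706, 0.708, -0.0]
force: [-0.1, 0.2, 0.7]
grip_width: 0.0879
finger_force: 0.0
[2.34740374e-01 6.46736679e-01 9.89594999e-01 2.74940615e-04
 1.50587023e+00 2.31342391e-01] [-2.76615227e-04  7.05910701e-01  7.08300763e-01 -1.87350596e-04] [0.61329301 0.26631796 0.23874423]
```

View pics/w1.png

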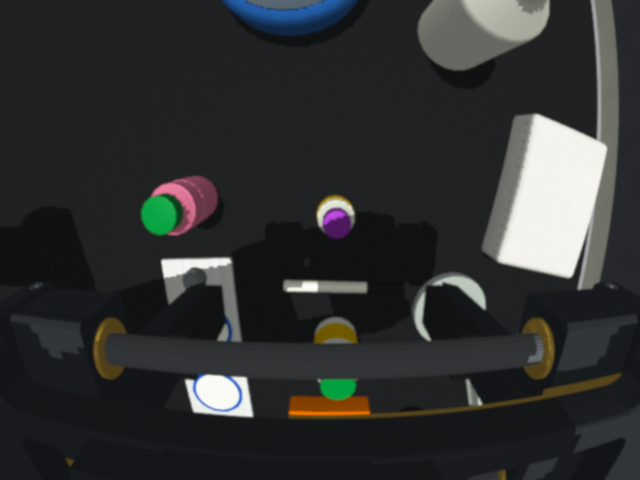

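The wrist view shows the purple cap at (336,223) and the pink decoy to its left at (180,205). No other object is near the fingers' path.

```bash
cat >> h.py <<'E'
def wpix(col,H,im=None,s=None,**k):
    s=s or arm.state(); im=arm.grab_frame("wrist") if im is None else im
    c=arm.get_calibration("wrist");K=c["mtx"];T=c["tool_from_camera"];Rw=rot(s["ee_rot"])
    out=[]
    for (u,v),a,b in blobs(im,col,**k):
        p=np.array([u-K[0,2],v-K[1,2]])/K[0,0];r=np.hypot(*p)
        d=Rw@T[:3,:3]@np.append(p/r*np.sin(r),np.cos(r)); o=s["eef_pos"]+Rw@T[:3,3]
        out.append((np.round((u,v)),a,np.round((o+d*(H-o[2])/d[2])[:2],4)))
    return out
E
python3 - <<'E'
from h import *
im=cv2.imread("pics/w1.png")[:,:,::-1].copy()
print(wpix("purple",.057,im));print(wpix("green",.095,im))
E
```

```text
[(array([336., 223.]), 628, array([0.6251, 0.2632]))]
[(array([160., 214.]), 1312, array([0.4744, 0.2802])), (array([338., 388.]), 668, array([0.6276, 0.111 ]))]
```

```bash
python3 -m inch '[[-0.04,0.115,0.5,0,0,0,0],[-0.04,0.115,1,0,0,0,0],[-0.04,0.115,1,0,0,0,0]]'
python3 -m inch '[[0,0,0.4,0,0,0,0],[0,0,0.8,0,0,0,0],[0,0,1,0,0,0,0],[0,0,1,0,0,0,0]]'
python3 -m inch '[[0,0,0.15,0,0,0,0],[0,0,0.3,0,0,0,0],[0,0,0.3,0,0,0,0],[0,0,0.3,0,0,0,0]]'
python3 -m inch '[[0,0,0,0,0,0,1],[0,0,0,0,0,0,1],[0,0,0,0,0,0,1],[0,0,0,0,0,0,1],[0,0,0,0,0,0,1],[0,0,0,0,0,0,1],[0,0,0,0,0,0,1],[0,0,0,0,0,0,1]]' 20
```

```text
t: 2.78
eef_pos: [0.6236, 0.2613, 0.136]
ee_rot: [-0.002, 0.706, 0.708, -0.003]
force: [0.1, -0.1, 0.3]
grip_width: 0.0882
finger_force: 0.0
t: 3.28
eef_pos: [0.6261, 0.2615, 0.0397]
ee_rot: [0.0, 0.707, 0.708, 0.0]
force: [0.2, -0.5, 0.1]
grip_width: 0.0882
finger_force: 0.0
t: 3.78
eef_pos: [0.6262, 0.2612, 0.009]
ee_rot: [0.0, 0.707, 0.708, 0.0]
force: [0.2, -0.0, -0.3]
grip_width: 0.088
finger_force: 0.0
t: 4.78
eef_pos: [0.626, 0.2612, 0.0087]
ee_rot: [-0.0, 0.707, 0.708, -0.0]
force: [-0.2, 0.1, 0.2]
grip_width: 0.0354
finger_force: 20.0
```

```bash
python3 -m inch '[[0,0,-0.2,0,0,0,1],[0,0,-0.5,0,0,0,1],[0,0,-0.8,0,0,0,1],[0,0,-1,0,0,0,1],[0,0,-1,0,0,0,1]]'
python3 -m inch '[[-0.1,-0.15,-0.2,0,0,0,1],[-0.3,-0.4,-0.3,0,0,0,1],[-0.5,-0.7,-0.3,0,0,0,1],[-0.7,-0.9,-0.3,0,0,0,1],[-0.8,-1,-0.3,0,0,0,1],[-0.8,-1,-0.3,0,0,0,1]]'
python3 -m inch '[[-0.2,-0.2,0,0,0,0,1],[-0.4,-0.4,0,0,0,0,1],[-0.59,-0.54,0,0,0,0,1],[-0.59,-0.54,0,0,0,0,1],[-0.59,-0.54,0,0,0,0,1]]'
python3 - <<'E'
from h import *
s=arm.state();im=arm.grab_frame("wrist");cv2.imwrite("pics/w2.png",im[:,:,::-1])
print(s["eef_pos"],wpix("purple",.057+s["eef_pos"][2]-.009,im,s),s["joints"])
E
```

```text
t: 5.4
eef_pos: [0.6269, 0.2614, 0.1115]
ee_rot: [0.001, 0.707, 0.708, 0.002]
force: [-0.3, 0.1, -0.7]
grip_width: 0.0355
finger_force: 20.0
t: 6.15
eef_pos: [0.5256, 0.1807, 0.1386]
ee_rot: [-0.0, 0.707, 0.707, -0.0]
force: [0.2, -0.1, -0.3]
grip_width: 0.0352
finger_force: 20.0
t: 6.78
eef_pos: [0.4729, 0.1226, 0.1387]
ee_rot: [0.0, 0.707, 0.708, 0.0]
force: [0.6, 0.2, -0.2]
grip_width: 0.0355
finger_force: 20.0
[0.47288475 0.12255126 0.13872181] [(array([324., 330.]), 1718, array([0.473 , 0.1361])), (array([324., 389.]), 1406, array([0.473 , 0.1136]))] [1.30949841e-02 3.40700924e-01 1.74097727e+00 2.24421916e-04
 1.05944755e+00 1.16591907e-02]
```

View pics/w2.png

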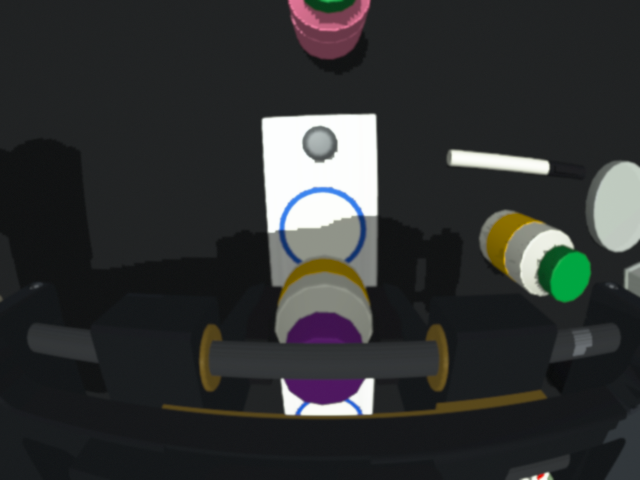

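The purple bottle hangs upright in the gripper, cap around (324,358), with mark_1 at (322,228) seen obliquely below it. The TCP matches the measured mark, so I'm lowering it.

```bash
python3 -m inch '[[0,0,0.3,0,0,0,1],[0,0,0.6,0,0,0,1],[0,0,0.9,0,0,0,1],[0,0,1,0,0,0,1],[0,0,1,0,0,0,1]]'
python3 -m inch '[[0,0,0.1,0,0,0,1],[0,0,0.18,0,0,0,1],[0,0,0.23,0,0,0,1],[0,0,0.23,0,0,0,1],[0,0,0.23,0,0,0,1]]'
python3 -m inch '[[0,0,0,0,0,0,0.7],[0,0,0,0,0,0,0.5],[0,0,0,0,0,0,0.2],[0,0,0,0,0,0,0],[0,0,0,0,0,0,0],[0,0,-0.3,0,0,0,0],[0,0,-0.7,0,0,0,0],[0,0,-1,0,0,0,0],[0,0,-1,0,0,0,0]]'
python3 -m inch '[[0,0,-0.5,0,0,0,0],[0,0,-1,0,0,0,0],[0,0,-1,0,0,0,0],[0,0,-1,0,0,0,0]]'
python3 - <<'E'
from h import *
im=arm.grab_frame("side");s=blobs(im,"purple");print(s,onplane("side",*s[0][0],.063))
E
```

```text
t: 7.45
eef_pos: [0.4724, 0.1223, 0.0387]
ee_rot: [-0.0, 0.707, 0.708, -0.0]
force: [-0.3, -0.4, 0.3]
grip_width: 0.0353
finger_force: 20.0
t: 8.07
eef_pos: [0.4723, 0.122, 0.0159]
ee_rot: [0.0, 0.707, 0.708, 0.0]
force: [0.1, 1.0, -0.6]
grip_width: 0.0352
finger_force: 20.0
t: 9.2
eef_pos: [0.4731, 0.122, 0.1174]
ee_rot: [0.001, 0.707, 0.708, 0.001]
force: [0.4, -0.1, 0.1]
grip_width: 0.0877
finger_force: 0.0
t: 9.7
eef_pos: [0.4716, 0.1219, 0.214]
ee_rot: [-0.001, 0.707, 0.707, -0.001]
force: [-0.8, 0.3, -0.1]
grip_width: 0.0884
finger_force: 0.0
[((np.float64(241.2), np.float64(204.9)), 217, (234, 197, 15, 17))] [0.47201562 0.12149389 0.063     ]
```

```bash
python3 -m inch '[[0,0.5,0,0,0,0,0],[-0.05,1,0,0,0,0,0],[-0.05,1,0,0,0,0,0],[-0.05,1,0,0,0,0,0]]'
python3 -m inch '[[0,0.545,0,0,0,0,0],[0,0.545,0.4,0,0,0,0],[0,0.545,0.7,0,0,0,0],[0,0.545,1,0,0,0,0],[0,0.545,1,0,0,0,0],[0,0.545,1,0,0,0,0]]'
python3 -m inch '[[0,0,0.3,0,0,0,0],[0,0,0.55,0,0,0,0],[0,0,0.69,0,0,0,0],[0,0,0.69,0,0,0,0],[0,0,0.69,0,0,0,0],[0,0,0.69,0,0,0,1],[0,0,0.69,0,0,0,1],[0,0,0.69,0,0,0,1],[0,0,0.69,0,0,0,1],[0,0,0.69,0,0,0,1],[0,0,0.69,0,0,0,1],[0,0,0.69,0,0,0,1]]' 30
```

```text
t: 10.25
eef_pos: [0.5713, 0.1172, 0.2142]
ee_rot: [-0.001, 0.707, 0.708, -0.001]
force: [0.5, 1.1, -0.5]
grip_width: 0.0881
finger_force: 0.0
t: 11.0
eef_pos: [0.6268, 0.1173, 0.1173]
ee_rot: [0.001, 0.707, 0.708, 0.001]
force: [-0.2, 0.6, 0.8]
grip_width: 0.0883
finger_force: 0.0
t: 12.5
eef_pos: [0.6267, 0.1172, 0.0467]
ee_rot: [0.0, 0.707, 0.708, 0.0]
force: [0.9, 0.6, -0.5]
grip_width: 0.0475
finger_force: 30.0
```

```bash
python3 -m inch '[[0,0,-0.2,0,0,0,1],[0,0,-0.5,0,0,0,1],[0,0,-0.8,0,0,0,1],[0,0,-1,0,0,0,1],[0,0,-1,0,0,0,1]]'
python3 -m inch '[[-0.15,-0.1,-0.2,0,0,0,1],[-0.4,-0.3,-0.3,0,0,0,1],[-0.7,-0.5,-0.3,0,0,0,1],[-0.9,-0.7,-0.3,0,0,0,1],[-1,-0.8,-0.3,0,0,0,1],[-1,-0.8,-0.3,0,0,0,1]]'
python3 -m inch '[[-0.2,-0.2,0,0,0,0,1],[-0.5,-0.4,0,0,0,0,1],[-0.75,-0.6,0,0,0,0,1],[-0.84,-0.68,0,0,0,0,1],[-0.84,-0.68,0,0,0,0,1],[-0.84,-0.68,0,0,0,0,1]]'
python3 - <<'E'
from h import *
for n in("scene","side"):
    s=arm.state(); z=s["eef_pos"][2]-.0467+.095
    for b in blobs(arm.grab_frame(n),"green"): print(n,b,onplane(n,*b[0],z))
print(s["eef_pos"])
E
```

```text
t: 13.12
eef_pos: [0.6271, 0.1172, 0.1478]
ee_rot: [0.001, 0.707, 0.708, 0.001]
force: [0.4, -0.3, -2.4]
grip_width: 0.0473
finger_force: 30.0
t: 13.88
eef_pos: [0.5466, 0.0169, 0.1763]
ee_rot: [-0.0, 0.707, 0.707, -0.0]
force: [0.9, 0.3, -0.6]
grip_width: 0.0468
finger_force: 30.0
t: 14.62
eef_pos: [0.4795, -0.0663, 0.1767]
ee_rot: [0.0, 0.706, 0.708, 0.0]
force: [-0.0, 0.4, 0.0]
grip_width: 0.047
finger_force: 30.0
scene ((np.float64(256.2), np.float64(146.0)), 234, (248, 136, 21, 18)) [ 0.48181139 -0.07443033  0.22497382]
scene ((np.float64(369.0), np.float64(148.9)), 183, (361, 143, 17, 13)) [0.62496607 0.01898166 0.22497382]
scene ((np.float64(410.5), np.float64(255.9)), 424, (400, 245, 23, 23)) [ 0.80468713 -0.19284508  0.22497382]
side ((np.float64(250.5), np.float64(206.7)), 402, (237, 198, 27, 19)) [ 0.47885676 -0.07605281  0.22496918]
side ((np.float64(417.5), np.float64(227.0)), 430, (406, 216, 24, 23)) [ 0.6672725  -0.15223936  0.22496918]
[ 0.47946964 -0.06628967  0.17666918]
```

```bash
python3 -m inch '[[0,0,0.3,0,0,0,1],[0,0,0.6,0,0,0,1],[0,0,0.9,0,0,0,1],[0,0,1,0,0,0,1],[0,0,1,0,0,0,1]]'
python3 -m inch '[[0,0,0.1,0,0,0,1],[0,0,0.18,0,0,0,1],[0,0,0.23,0,0,0,1],[0,0,0.23,0,0,0,1],[0,0,0.23,0,0,0,1]]'
python3 -m inch '[[0,0,0,0,0,0,0.6],[0,0,0,0,0,0,0.4],[0,0,0,0,0,0,0.2],[0,0,0,0,0,0,0],[0,0,0,0,0,0,0],[0,0,-0.3,0,0,0,0],[0,0,-0.7,0,0,0,0],[0,0,-1,0,0,0,0],[0,0,-1,0,0,0,0]]'
python3 -m inch '[[0,0,-0.5,0,0,0,0],[0,0,-0.7,0,0,0,0],[0,0,-0.7,0,0,0,0],[0,0,-0.7,0,0,0,0]]'
python3 - <<'E'
from h import *
for n in("scene","side"):
    for b in blobs(arm.grab_frame(n),"green"): print(n,b,onplane(n,*b[0],.101))
E
```

```text
t: 15.35
eef_pos: [0.4791, -0.0668, 0.0768]
ee_rot: [-0.0, 0.707, 0.708, -0.0]
force: [-0.2, -0.5, -0.4]
grip_width: 0.0473
finger_force: 30.0
t: 15.98
eef_pos: [0.479, -0.0671, 0.0539]
ee_rot: [0.0, 0.707, 0.707, 0.0]
force: [-0.6, -0.1, -0.9]
grip_width: 0.0472
finger_force: 30.0
t: 17.1
eef_pos: [0.4797, -0.0673, 0.1554]
ee_rot: [0.002, 0.707, 0.708, 0.001]
force: [0.2, 0.5, -0.2]
grip_width: 0.088
finger_force: 0.0
t: 17.6
eef_pos: [0.4783, -0.0668, 0.2219]
ee_rot: [-0.001, 0.707, 0.707, -0.001]
force: [0.8, -0.4, 0.2]
grip_width: 0.0883
finger_force: 0.0
scene ((np.float64(369.0), np.float64(148.9)), 183, (361, 143, 17, 13)) [0.48311305 0.26677576 0.101     ]
scene ((np.float64(262.7), np.float64(214.0)), 308, (253, 206, 20, 18)) [ 0.47976851 -0.06788649  0.101     ]
scene ((np.float64(410.5), np.float64(255.9)), 421, (400, 245, 23, 23)) [ 0.73446657 -0.02947998  0.101     ]
side ((np.float64(417.6), np.float64(227.0)), 429, (406, 216, 24, 23)) [ 0.72655409 -0.0284717   0.101     ]
side ((np.float64(257.6), np.float64(270.6)), 487, (246, 259, 24, 24)) [ 0.47885386 -0.06835205  0.101     ]
```

```bash
python3 -m inch '[[-0.2,0.5,0,0,0,0,0],[-0.45,1,0,0,0,0,0],[-0.45,1,0,0,0,0,0],[-0.45,1,0,0,0,0,0]]'
python3 -m inch '[[0,0.5,0,0,0,0,0],[0,0.68,0.2,0,0,0,0],[0,0.68,0.6,0,0,0,0],[0,0.68,1,0,0,0,0],[0,0.68,1,0,0,0,0],[0,0.68,1,0,0,0,0]]'
python3 -m inch '[[0,0,0.3,0,0,0,0],[0,0,0.57,0,0,0,0],[0,0,0.57,0,0,0,0],[0,0,0.57,0,0,0,0],[0,0,0.57,0,0,0,1],[0,0,0.57,0,0,0,1],[0,0,0.57,0,0,0,1],[0,0,0.57,0,0,0,1],[0,0,0.57,0,0,0,1],[0,0,0.57,0,0,0,1],[0,0,0.57,0,0,0,1]]' 35
```

```text
t: 18.2
eef_pos: [0.5782, -0.1115, 0.2228]
ee_rot: [-0.001, 0.707, 0.708, -0.0]
force: [0.3, 0.2, -0.7]
grip_width: 0.088
finger_force: 0.0
t: 18.95
eef_pos: [0.6473, -0.1118, 0.1261]
ee_rot: [0.001, 0.707, 0.708, 0.001]
force: [0.8, 0.4, 0.6]
grip_width: 0.0881
finger_force: 0.0
t: 20.32
eef_pos: [0.6471, -0.1118, 0.0669]
ee_rot: [0.0, 0.707, 0.708, 0.0]
force: [1.2, 0.5, 1.5]
grip_width: 0.0533
finger_force: 35.0
```

```bash
python3 -m inch '[[0,0,-0.2,0,0,0,1],[0,0,-0.5,0,0,0,1],[0,0,-0.8,0,0,0,1],[0,0,-1,0,0,0,1],[0,0,-1,0,0,0,1]]'
python3 -m inch '[[-0.1,-0.1,-0.2,0,0,0,1],[-0.3,-0.3,-0.25,0,0,0,1],[-0.5,-0.5,-0.25,0,0,0,1],[-0.5,-0.8,-0.25,0,0,0,1],[-0.5,-1,-0.25,0,0,0,1],[-0.5,-1,-0.25,0,0,0,1]]'
python3 -m inch '[[0,-0.25,0,0,0,0,1],[0,-0.5,0,0,0,0,1],[0,-0.65,0,0,0,0,1],[0,-0.65,0,0,0,0,1],[0,-0.65,0,0,0,0,1]]'
python3 -m inch '[[0,0,0.25,0,0,0,1],[0,0,0.5,0,0,0,1],[0,0,0.75,0,0,0,1],[0,0,0.95,0,0,0,1],[0,0,0.95,0,0,0,1],[0,0,0.95,0,0,0,1]]'
```

```text
t: 20.95
eef_pos: [0.6471, -0.1119, 0.1674]
ee_rot: [0.001, 0.707, 0.708, 0.0]
force: [0.3, -0.2, -2.4]
grip_width: 0.0529
finger_force: 35.0
t: 21.7
eef_pos: [0.5459, -0.1625, 0.1922]
ee_rot: [-0.0, 0.707, 0.707, -0.0]
force: [0.4, -0.2, -2.6]
grip_width: 0.0533
finger_force: 35.0
t: 22.32
eef_pos: [0.4827, -0.1622, 0.1918]
ee_rot: [0.0, 0.707, 0.708, 0.0]
force: [0.7, 0.5, -3.2]
grip_width: 0.053
finger_force: 35.0
t: 23.08
eef_pos: [0.4827, -0.1623, 0.0975]
ee_rot: [0.001, 0.707, 0.708, 0.0]
force: [-0.5, 0.0, -1.7]
grip_width: 0.0532
finger_force: 35.0
```

```bash
python3 -m inch '[[0,0,0.1,0,0,0,1],[0,0,0.18,0,0,0,1],[0,0,0.235,0,0,0,1],[0,0,0.235,0,0,0,1],[0,0,0.235,0,0,0,1]]'
python3 -m inch '[[0,0,0,0,0,0,0.6],[0,0,0,0,0,0,0.4],[0,0,0,0,0,0,0.2],[0,0,0,0,0,0,0],[0,0,0,0,0,0,0],[0,0,-0.3,0,0,0,0],[0,0,-0.7,0,0,0,0],[0,0,-1,0,0,0,0],[0,0,-1,0,0,0,0]]'
python3 -m inch '[[-0.1,0,-0.5,0,0,0,0],[-0.45,0.6,-0.65,0,0,0,0],[-0.9,1,-0.65,0,0,0,0],[-0.9,1,-0.65,0,0,0,0],[-0.9,1,-0.65,0,0,0,0]]'
python3 -m inch '[[0,0.45,0,0,0,0,0],[0,0.45,0,0,0,0,0],[0,0.45,0,0,0,0,0]]'
python3 - <<'E'
from h import *
for n,z in(("scene",.119),("side",.119)):
    for b in blobs(arm.grab_frame(n),"blue",200): print(n,b[0],b[1],onplane(n,*b[0],z))
s=arm.state();im=arm.grab_frame("wrist");cv2.imwrite("pics/w3.png",im[:,:,::-1])
print(s["eef_pos"],wpix("yellow",.075,im,s))
E
```

```text
t: 23.7
eef_pos: [0.482, -0.162, 0.0731]
ee_rot: [-0.0, 0.707, 0.708, 0.0]
force: [-0.4, 0.2, -3.3]
grip_width: 0.0536
finger_force: 35.0
t: 24.82
eef_pos: [0.4828, -0.1624, 0.1751]
ee_rot: [0.002, 0.707, 0.708, 0.0]
force: [-0.0, -0.1, 0.4]
grip_width: 0.0882
finger_force: 0.0
t: 25.45
eef_pos: [0.5816, -0.2515, 0.2367]
ee_rot: [-0.001, 0.707, 0.707, -0.0]
force: [0.0, -0.4, -0.8]
grip_width: 0.0884
finger_force: 0.0
t: 25.82
eef_pos: [0.6263, -0.2511, 0.2385]
ee_rot: [-0.0, 0.706, 0.708, -0.0]
force: [-0.5, -0.7, -0.8]
grip_width: 0.0882
finger_force: 0.0
scene (np.float64(391.9), np.float64(79.6)) 1987 [0.3061687  0.67977084 0.119     ]
scene (np.float64(580.3), np.float64(157.7)) 1599 [0.86019736 0.4438813  0.119     ]
scene (np.float64(455.5), np.float64(159.3)) 1626 [0.66492001 0.28911008 0.119     ]
scene (np.float64(222.5), np.float64(230.1)) 479 [ 0.48297319 -0.16201872  0.119     ]
scene (np.float64(95.5), np.float64(438.0)) 5087 [ 0.64354512 -0.48790702  0.119     ]
side (np.float64(132.1), np.float64(52.7)) 1455 [0.29013584 0.61295156 0.119     ]
side (np.float64(258.5), np.float64(109.6)) 1010 [0.53115605 0.32314    0.119     ]
side (np.float64(268.7), np.float64(314.4)) 783 [ 0.48248789 -0.16187002  0.119     ]
side (np.float64(272.6), np.float64(373.1)) 271 [ 0.47510532 -0.24656541  0.119     ]
[ 0.62626442 -0.25155404  0.23900303] [(array([329., 224.]), 1044, array([ 0.6309, -0.2515]))]
```

View pics/w3.png

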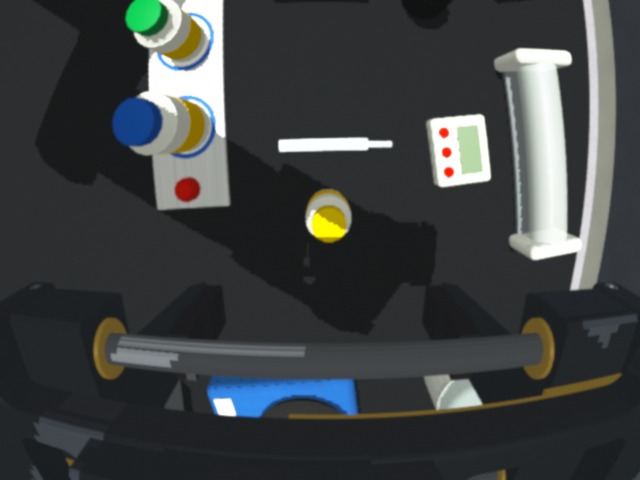

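The wrist view shows the yellow cap at (329,224) with a clear approach. Blue and green stand on their marks at the upper left.

```bash
python3 -m inch '[[0,0.03,0.5,0,0,0,0],[0,0.03,1,0,0,0,0],[0,0.03,1,0,0,0,0]]'
python3 -m inch '[[0,0,0.4,0,0,0,0],[0,0,0.8,0,0,0,0],[0,0,1,0,0,0,0],[0,0,1,0,0,0,0]]'
python3 -m inch '[[0,0,0.12,0,0,0,0],[0,0,0.12,0,0,0,0],[0,0,0.12,0,0,0,0],[0,0,0.12,0,0,0,1],[0,0,0.12,0,0,0,1],[0,0,0.12,0,0,0,1],[0,0,0.12,0,0,0,1],[0,0,0.12,0,0,0,1],[0,0,0.12,0,0,0,1],[0,0,0.12,0,0,0,1],[0,0,0.12,0,0,0,1]]' 25
```

```text
t: 26.35
eef_pos: [0.6283, -0.251, 0.1354]
ee_rot: [-0.003, 0.707, 0.707, -0.001]
force: [-0.7, -0.1, 1.1]
grip_width: 0.088
finger_force: 0.0
t: 26.85
eef_pos: [0.6303, -0.2521, 0.039]
ee_rot: [0.0, 0.707, 0.707, 0.0]
force: [-1.0, -0.1, -0.0]
grip_width: 0.0882
finger_force: 0.0
t: 28.22
eef_pos: [0.6301, -0.2518, 0.0262]
ee_rot: [0.0, 0.707, 0.708, 0.0]
force: [0.5, 0.3, 0.1]
grip_width: 0.0415
finger_force: 25.0
```

```bash
python3 -m inch '[[0,0,-0.2,0,0,0,1],[0,0,-0.5,0,0,0,1],[0,0,-0.8,0,0,0,1],[0,0,-1,0,0,0,1],[0,0,-1,0,0,0,1]]'
python3 -m inch '[[0.1,0,-0.3,0,0,0,1],[0.3,-0.1,-0.6,0,0,0,1],[0.6,-0.2,-0.6,0,0,0,1],[0.9,-0.4,-0.6,0,0,0,1],[1,-0.4,-0.6,0,0,0,1],[1,-0.4,-0.6,0,0,0,1]]'
python3 -m inch '[[0.2,-0.1,0,0,0,0,1],[0.5,-0.3,0,0,0,0,1],[0.8,-0.5,0,0,0,0,1],[1,-0.6,0,0,0,0,1],[1,-0.6,0,0,0,0,1]]'
python3 -m inch '[[0.2,-0.2,0,0,0,0,1],[0.5,-0.4,0,0,0,0,1],[0.8,-0.54,0,0,0,0,1],[0.8,-0.54,0,0,0,0,1],[0.8,-0.54,0,0,0,0,1],[0.8,-0.54,0,0,0,0,1]]'
```

```text
t: 28.85
eef_pos: [0.6308, -0.2522, 0.1289]
ee_rot: [0.002, 0.707, 0.708, 0.0]
force: [0.0, 0.2, -0.9]
grip_width: 0.0413
finger_force: 25.0
t: 29.6
eef_pos: [0.5903, -0.1518, 0.1861]
ee_rot: [0.0, 0.707, 0.708, -0.0]
force: [0.5, -0.0, -0.9]
grip_width: 0.0413
finger_force: 25.0
t: 30.22
eef_pos: [0.5301, -0.052, 0.1862]
ee_rot: [0.0, 0.706, 0.708, -0.0]
force: [1.1, -0.1, -0.7]
grip_width: 0.0415
finger_force: 25.0
t: 30.98
eef_pos: [0.4764, 0.0269, 0.1861]
ee_rot: [0.0, 0.707, 0.707, -0.0]
force: [-0.1, -0.2, -1.2]
grip_width: 0.0412
finger_force: 25.0
```

```bash
python3 -m inch '[[0.01,0,0.3,0,0,0,1],[0.01,0,0.6,0,0,0,1],[0.01,0,0.9,0,0,0,1],[0.01,0,1,0,0,0,1],[0.01,0,1,0,0,0,1]]'
python3 -m inch '[[0,0,0.2,0,0,0,1],[0,0,0.4,0,0,0,1],[0,0,0.48,0,0,0,1],[0,0,0.53,0,0,0,1],[0,0,0.53,0,0,0,1],[0,0,0.53,0,0,0,1]]'
python3 -m inch '[[0,0,0,0,0,0,0.6],[0,0,0,0,0,0,0.4],[0,0,0,0,0,0,0.2],[0,0,0,0,0,0,0],[0,0,0,0,0,0,0],[0,0,-0.3,0,0,0,0],[0,0,-0.7,0,0,0,0],[0,0,-1,0,0,0,0],[0,0,-1,0,0,0,0]]'
python3 -m inch '[[0,0,-0.5,0,0,0,0],[0,0,-1,0,0,0,0],[0,0,-1,0,0,0,0],[0,0,-1,0,0,0,0]]'
python3 - <<'E'
from h import *
for n in("scene","side"):
    im=arm.grab_frame(n);cv2.imwrite(f"pics/{n}9.png",im[:,:,::-1])
    for c,z in(("blue",.119),("green",.101),("yellow",.081),("purple",.063)):
        for b in blobs(im,c,100):
            p=onplane(n,*b[0],z)
            if abs(p[0]-.48)<.03 and abs(p[1])<.2: print(n,c,b[1],p[:2])
E
```

```text
t: 31.6
eef_pos: [0.476, 0.0286, 0.0863]
ee_rot: [-0.0, 0.707, 0.707, -0.0]
force: [0.9, 0.6, -1.5]
grip_width: 0.041
finger_force: 25.0
t: 32.35
eef_pos: [0.4761, 0.0289, 0.0338]
ee_rot: [0.0, 0.707, 0.708, 0.0]
force: [0.6, -0.3, -1.6]
grip_width: 0.0415
finger_force: 25.0
t: 33.48
eef_pos: [0.4767, 0.0289, 0.1349]
ee_rot: [0.002, 0.707, 0.708, 0.001]
force: [-0.4, 0.4, -0.4]
grip_width: 0.0886
finger_force: 0.0
t: 33.98
eef_pos: [0.4752, 0.029, 0.2315]
ee_rot: [-0.001, 0.707, 0.707, -0.001]
force: [0.3, 0.5, -0.6]
grip_width: 0.0881
finger_force: 0.0
scene blue 502 [ 0.4820916  -0.16092202]
scene green 307 [ 0.47998266 -0.06813108]
scene purple 149 [0.47150645 0.12427573]
side blue 786 [ 0.48214164 -0.16163751]
side green 489 [ 0.47887748 -0.06816407]
side yellow 326 [0.47556169 0.02755135]
side purple 217 [0.47201562 0.12149389]
```

View pics/side9.png

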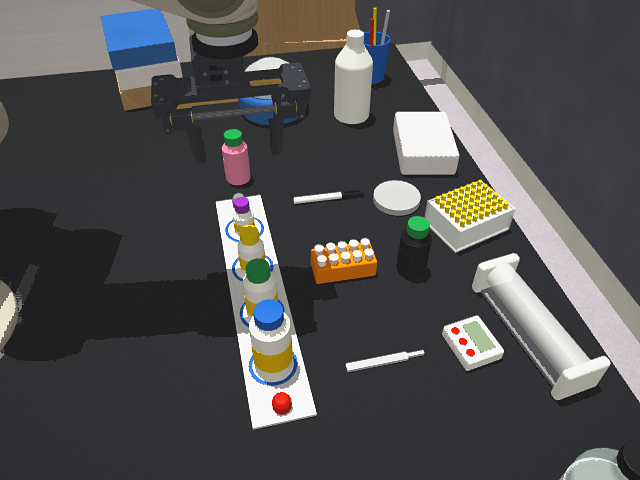

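View pics/scene9.png

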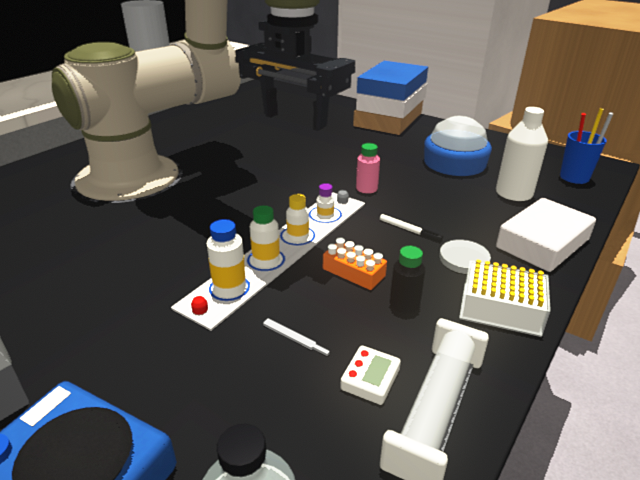

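Both views show the four bottles upright on their marks. In the scene view blue is at (227,262) by the red knob, then green (265,240), yellow (297,220) and purple (325,205) at the grey end. The rack has not moved.

```bash
python3 -c "
from bench import arm
print(arm.job_done())"
```

```text
the job is handed in; nothing more can be done
None
```

The job is handed in: blue, green, yellow and purple stand upright and released on mark_4 to mark_1, falling from the red knob to the grey end, each within about 2 mm of centre by the cameras, the rack untouched, after about 34 s of the 112 s allowed.

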